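# Close up the tool case

### The job

Close up the tool case with your fingertips: first push the upright steel panel down flat into the case, and only when it lies flat push the open lid over and fully shut on top of it. Push both from their outer faces, without gripping them and without slamming them. Do not pick up or shift any of the tools and containers standing around.

Things in the scene. Friction and masses are not known exactly. Their poses are not given: they have to be found in the camera images.
- case: Grey sheet-steel tool case, 300 (x) x 200 (y) x 75 mm (z), 4 mm walls, open on top, fixed. Origin: centre of its underside on the bench; x along its long side, y towards the side where the lid is hinged, z up. The open lid stands at the +y side, the steel panel stands just inside the -y wall. Both hinge lines are parallel to x.
- flap (a joint): Angle (rad) of the inner steel panel, 240 (along x) x 140 x 5 mm. Hinge line at y = -85, z = 56 mm in the case's frame. 0 = flat, reaching to +y, its upper face 60 mm above the bench (15 mm below the rim); pi/2 = upright. Stops at 0 and 1.85, starts at 1.4 to 1.75. Stiff hinge: stays where it is left, takes about 2 to 4 N near its free edge to move.
- flap_edge (a point): Middle of the panel's free edge, 140 mm from its hinge line, on its outer face (towards -y while it stands, on top when flat). The inner face has felt and clipped spanners up to 13 mm proud; fingers do not belong on that side.
- lid (a joint): Angle (rad) of the lid, a grey steel plate 308 (along x) x 207 x 5 mm with a 14 mm skirt. Hinge line at y = +100, z = 75 mm in the case's frame. 0 = shut, reaching to -y, its upper face 80 mm above the bench; pi/2 = upright, more = leaning out to +y. Stops at 0 and 2.0, starts at 1.65 to 1.9. Stiff hinge: stays where it is left, takes about 2 to 7 N near its free edge to move.
- lid_edge (a point): Middle of the lid's free edge, 206 mm from its hinge line, on its outer face (towards +y while it stands, on top when shut; two ribs there are 2 mm proud). The inner face has a black rubber liner; fingers do not belong on that side.
- tin: Bystander: open steel tin, 84 mm across, 95 mm tall. Leave it alone.
- bearing: Bystander: steel ring, 60 mm across, 18 mm tall. Leave it alone.
- wrench: Bystander: steel spanner lying flat. Leave it alone.
- hammer: Bystander: hammer lying flat. Leave it alone.
- jar: Bystander: closed glass jar, 68 mm across, 90 mm tall. Leave it alone.
- oil: Bystander: grey plastic bottle, 60 mm across, 170 mm tall. Leave it alone.
- carton: Bystander: small cardboard box, 70 x 100 x 50 mm. Leave it alone.

How it is judged:
On the way, in this order (a step that is already met when the one before it is completed fails the run):
1. the panel lies flat in the case while the lid is still open (value of joint flap below 0.08 rad and value of joint lid above 1.2 rad), for 0.2 s.
2. the lid is shut over it (value of joint lid below 0.05 rad and value of joint flap below 0.08 rad), for 0.2 s.
At the end, for the whole second after the job is handed in: The panel lies flat (joint below 0.08 rad), the lid is shut (joint below 0.05 rad), both at rest, and no bystander is more than 25 mm from where it stood (all of step 2 and velocity of joint lid between -0.05 and 0.05 rad/s and velocity of joint flap between -0.05 and 0.05 rad/s and not (distance of any of tin, bearing, wrench, hammer, jar, oil, carton from where it was at the start of the episode above 0.025 m)); the robot touches nothing.
It fails at once if a bystander was shifted by more than 25 mm or lifted (distance of any of tin, bearing, wrench, hammer, jar, oil, carton from where it was at the start of the episode above 0.025 m).
It fails at once if the lid was pushed down (below 0.9 rad) before the panel lay flat (value of joint lid below 0.9 rad and value of joint flap above 0.12 rad).
It fails at once if the lid was slammed (faster than 3 rad/s in the last 0.4 rad) (value of joint lid below 0.4 rad and velocity of joint lid below -3 rad/s).
It fails at once if the panel was slammed (faster than 4 rad/s in the last 0.4 rad) (value of joint flap below 0.4 rad and velocity of joint flap below -4 rad/s).
It fails at once if the panel or the lid was gripped (fingers pressing on its inner side with more than 2 N) (contact force between the fingers and flap_c1 above 2 N or contact force between the fingers and lid_c4 above 2 N).
It also fails if it takes over 58 s, if anything falls off the work surface, if the arm or the gripper's body presses on something with over 40 N, if the wrist force passes 120 N, or if a joint passes its speed limit or range.

### The arm

A 6-joint arm with a two-finger parallel gripper is mounted at the origin on the work surface. World frame = base frame: x ahead of the robot, y to its left, z up, the work surface at z = 0. Lengths are in m, angles in rad, forces in N, time in s.
With the tool pointing down it reaches from about 0.3 to 0.875 m from the base axis. Payload 6.4 kg.
Tool frame: the origin (TCP) lies at the very end of the fingers, on their centre line; the grasp point (between the pads) lies 19 mm behind it; z points along the fingers, y is the line along which they close (so a half turn about z gives the same grasp; the last joint's range is limited). The gripper opens to 88 mm and grips with 3 to 60 N. Pads are 18 mm wide; open, the fingers measure 123 mm over their backs; the gripper's body (75 mm by 187 mm) begins 45 mm behind the grasp point.
Start: joints at [1.125, 0.181, 1.607, -0, 1.354, -0.206], TCP at [0.137, 0.559, 0.239] pointing down, gripper open.
Joint ranges: [-2.99, 2.99], [-0.89, 2.07], [0.3, 2.58], [-1.14, 4.28], [0, 2.63], [-3.12, 3.12]. Speed limits (rad/s): [2.57, 2.57, 3.01, 3.14, 3.14, 3.14].

### API

Orientations are given as a rotation vector (axis times angle).
In Python, from plant import ctrl gives the robot as it stands.
- The arm moves only by the tool carry_out, never from a script. Its argument "moves" is one flat list of numbers, 4 for each row, row after row: the shift along the tool's x, y, z in cm, then the turn about the tool's z in degrees. A call has exactly 8 rows; each row is the pose to reach, as a shift and turn from the pose commanded when the call began, along the tool's axes at that moment; what a row does not reach only later rows make up. A row lasts 1/8 s, in which the tool goes at most 62.5 mm and 10.7 degrees, less where a joint would pass 70% of its speed; a pose out of reach is approached as far as the arm can. A call with a gripper value outside its range is refused whole. "gripper" is the finger opening in cm, from 0 to 8.81, set as the call begins (left out, the last holds). The fingers move at their own pace and stop on an object; "force" is the grip in N (left out, the last holds). Time passes only in rows, so rows that repeat a pose let the fingers close, or fill a call up. It gives the time, the measured TCP pose, the force, the opening and the grip force at its end, in the units of the state.
- ctrl.get_obs(): the state, without advancing time (a new reading comes with each control period).
- ctrl.grab_frame(name): name is "scene" or "top" or "wrist"; returns the picture (400x640x3 uint8, red, green, blue); there is no depth.
- ctrl.get_calibration(name): a dict with "camera_matrix" (3x3 intrinsics, pixels), "T" (4x4, takes a point from camera to world coordinates); the wrist camera has in their place "T_tool_cam" (4x4, takes a point from camera to tool coordinates, whose origin is the TCP and whose axes are the flange's). Camera axes: x right, y up, looking along -z (the intrinsics and any distortion apply to the point x, -y, -z); pixel columns grow to the right and rows downward; lengths in m; the calibration is good to about 2 mm. A picture is of the moment at which its call begins: read the wrist's pose just before it. get_calibration takes no time and is no camera call.
- ctrl.job_done(): hands the job in; it is judged then, once.
The state is a dict: "time": time; "joint_pos": joint angles; "qd": joint speeds; "joint_efforts": joint torques, N m; "eef_pos": TCP position; "ee_rot": TCP orientation; "contact_force": force on the tool from outside, world axes, zero at the start; "moment": the same for the moment, N m; "opening": finger opening in m; "finger_force": force on a finger pad.
Only numpy, scipy, OpenCV 4.12 (cv2) and the standard library are available. Lean on these libraries where they do the work, as an engineer would, in place of code of your own. Each camera call takes 0.05 s, during which the arm holds its last target. There are 200 camera calls.

## Working session

There is one attempt and no reset: what is moved stays moved. The work goes in short steps, Python scripts to look and compute and a tool call to move; the robot and the scene stay as the last step left them, time stands still between calls to the robot, and variables do not carry over. Pictures are saved under pics/ and viewed, at most 10 in all, crops included, and the job is handed in when it is done.

Besides the shell and the picture viewer there is one more tool, called after ">>>" as name(argument=value, ...) on one line, values as JSON. carry_out: Moves the arm, as the interface text tells. Its arguments: {"type":"object","properties":{"moves":{"type":"array"},"gripper":{"type":"number"},"force":{"type":"number"}},"required":["moves"]}

```bash
mkdir -p pics; ls; python3 - <<'E'
from plant import ctrl
import cv2
o=ctrl.get_obs();print({k:(v if not hasattr(v,'round') else v) for k,v in o.items()})
for n in("scene","top"):
    cv2.imwrite(f"pics/{n}0.png",ctrl.grab_frame(n)[:,:,::-1]);c=ctrl.get_calibration(n);print(n,c)
print(ctrl.get_calibration("wrist"))
E
```

```text
pics
{'time': 0.0, 'joint_pos': array([ 1.12470388e+00,  1.81478209e-01,  1.60798004e+00,  6.15314928e-06,
        1.35377857e+00, -2.06291593e-01]), 'qd': array([ 0.00104092,  0.00126173, -0.00032853, -0.00170106, -0.00165307,
        0.00020213]), 'joint_efforts': array([ 1.35071368e-03, -4.33861864e+01, -3.41855907e+01,  7.02312193e-02,
        3.85405461e-02, -1.56933088e-04]), 'eef_pos': array([0.13631748, 0.55807819, 0.23785898]), 'ee_rot': array([-3.75714683e-01, -3.11850784e+00,  2.44301921e-03]), 'contact_force': array([ 0.1089042 , -0.74689959,  0.20980692]), 'moment': array([ 0.04698385,  0.00056338, -0.01338378]), 'finger_force': 0.0, 'opening': 0.08768773601927267}
scene {'camera_matrix': array([[482.14129567,   0.        , 316.96738357],
       [  0.        , 482.14129567, 195.55039466],
       [  0.        ,   0.        ,   1.        ]]), 'T': array([[ 0.74355221, -0.50702811,  0.43595023,  1.27815203],
       [ 0.66860242,  0.55394409, -0.49610155, -0.78887823],
       [ 0.01004538,  0.66035479,  0.75088657,  1.27510199],
       [ 0.        ,  0.        ,  0.        ,
[... 369 characters left out ...]
       [-9.03544265e-04,  1.12575877e-01,  9.93642720e-01,
         1.54571042e+00],
       [ 0.00000000e+00,  0.00000000e+00,  0.00000000e+00,
         1.00000000e+00]])}
{'camera_matrix': array([[302.52818243,   0.        , 315.17640653],
       [  0.        , 302.52818243, 201.96628341],
       [  0.        ,   0.        ,   1.        ]]), 'T_tool_cam': array([[-4.40138082e-04,  9.51393464e-01,  3.07977732e-01,
         7.99522254e-02],
       [ 9.99999901e-01,  4.40897463e-04,  6.71187297e-05,
        -3.94011184e-04],
       [-7.19302799e-05,  3.07977731e-01, -9.51393563e-01,
        -1.45705021e-01],
       [ 0.00000000e+00,  0.00000000e+00,  0.00000000e+00,
         1.00000000e+00]])}
```

View pics/scene0.png

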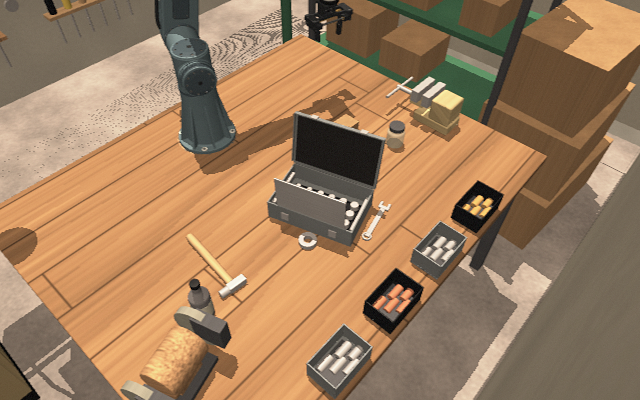

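View pics/top0.png

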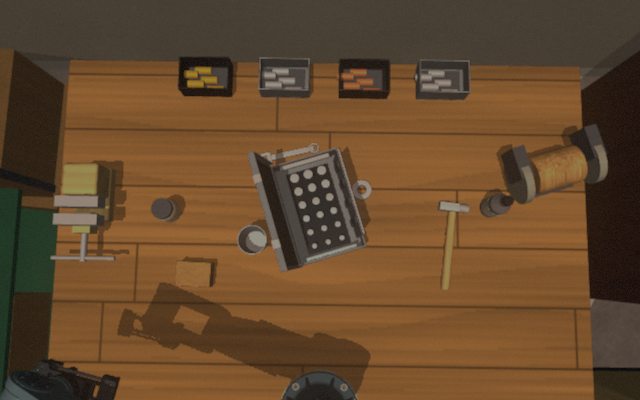

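The top view shows the case near (318,207) with the lid to its left (world +y). The tin is close behind the lid at (252,240), and the bearing is by the −y wall at (363,190). I'll enlarge both views to read the corners.

```bash
python3 - <<'E'
import cv2
a=cv2.imread("pics/top0.png")[135:285,225:385];a=cv2.convertScaleAbs(a,alpha=1.6);cv2.imwrite("pics/topc.png",cv2.resize(a,(640,600),interpolation=cv2.INTER_CUBIC))
a=cv2.imread("pics/scene0.png")[105:255,250:410];cv2.imwrite("pics/scenec.png",cv2.resize(a,(640,600),interpolation=cv2.INTER_CUBIC))
E
```

```text
(no output)
```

View pics/topc.png

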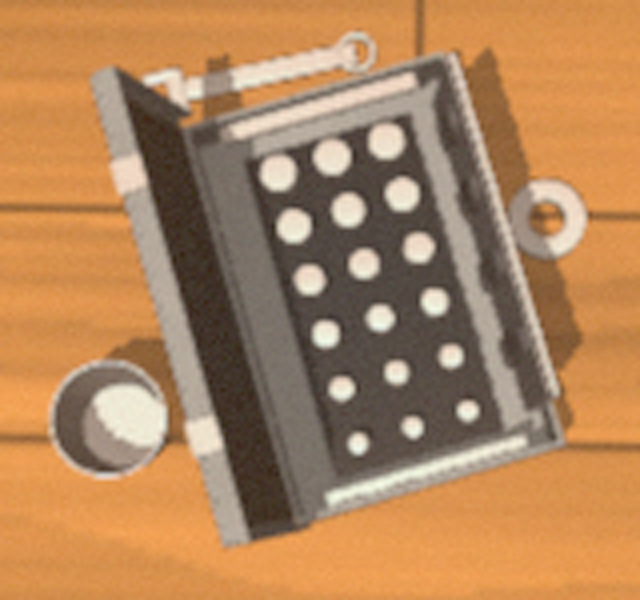

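View pics/scenec.png

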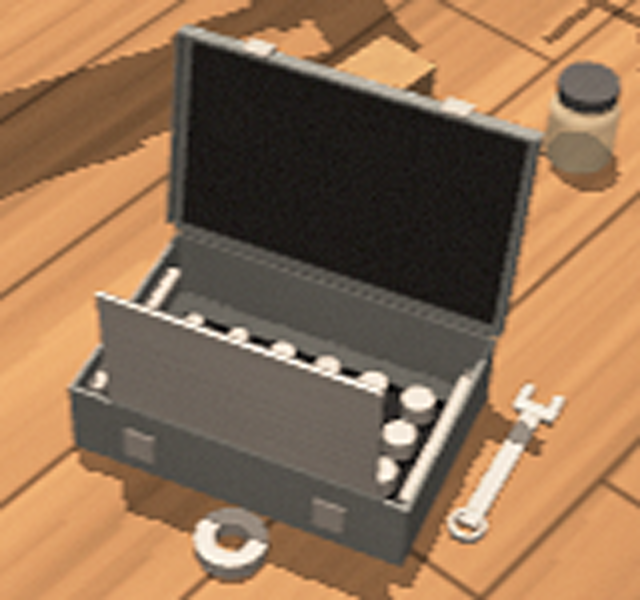

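```bash
cat > h.py <<'E'
import numpy as np
from scipy.optimize import least_squares
from scipy.spatial.transform import Rotation as R
from plant import ctrl
C={n:ctrl.get_calibration(n) for n in("scene","top")}
def proj(n,P):
    c=C[n];T=np.linalg.inv(c["T"]);p=T[:3,:3]@P+T[:3,3];q=c["camera_matrix"]@np.array([p[0],-p[1],-p[2]]);return q[:2]/q[2]
def ray(n,u,v,z):
    c=C[n];d=np.linalg.inv(c["camera_matrix"])@[u,v,1];d=c["T"][:3,:3]@[d[0],-d[1],-d[2]];o=c["T"][:3,3];return o+d*(z-o[2])/d[2]
def w(p,P):  # case->world
    c,s=np.cos(p[2]),np.sin(p[2]);return np.array([p[0]+c*P[0]-s*P[1],p[1]+s*P[0]+c*P[1],P[2]])
def flap(p,x,r,off=.004):
    t=p[3];return w(p,[x,-.085+r*np.cos(t)-off*np.sin(t),.056+r*np.sin(t)+off*np.cos(t)])
def lid(p,x,r,off=.005):
    t=p[4];return w(p,[x,.1-r*np.cos(t)+off*np.sin(t),.075+r*np.sin(t)+off*np.cos(t)])
E
python3 - <<'E'
from h import *
A=lambda u,v:("top",225+u/4,135+v/4)
B=lambda u,v:("scene",250+u/4,105+v/4)
K=lambda x,y,z:(lambda p:w(p,[x,y,z]))
L=[(A(563,440),K(-.15,-.1,.075)),(A(452,55),K(.15,-.1,.075)),(A(187,128),K(.15,.1,.075)),
(A(93,75),lambda p:lid(p,.154,.207)),(A(225,545),lambda p:lid(p,-.154,.207)),
(A(457,60),lambda p:flap(p,.12,.14)),(A(556,395),lambda p:flap(p,-.12,.14)),
(B(183,28),lambda p:lid(p,-.154,.207)),(B(540,135),lambda p:lid(p,.154,.207)),
(B(98,296),lambda p:flap(p,-.12,.14)),(B(383,393),lambda p:flap(p,.12,.14)),
(B(70,390),K(-.15,-.1,.075)),(B(408,505),K(.15,-.1,.075)),(B(75,452),K(-.15,-.1,0)),(B(402,562),K(.15,-.1,0))]
f=lambda p:np.concatenate([proj(a[0],g(p))-a[1:] for a,g in L])
s=least_squares(f,[.45,0,.3,1.57,1.7],loss="soft_l1");p=s.x
print(p.round(4));print(f(p).reshape(-1,2).round(1).tolist());np.save("p.npy",p)
for n,u,v,z in[("tin",252,239.5,.095),("bearing",362,190,.018),("oil",502,201,.17)]:
    P=ray("top",u,v,z);d=P[:2]-p[:2];c,s_=np.cos(p[2]),np.sin(p[2]);print(n,P.round(3),"case",(c*d[0]+s_*d[1]).round(3),(-s_*d[0]+c*d[1]).round(3))
E
```

```text
[0.5883 0.0127 0.3053 1.6095 1.7176]
[[0.4, 0.1], [-2.2, -2.2], [-1.8, -1.1], [-0.6, -1.3], [0.5, -0.6], [-1.2, -2.9], [0.5, -1.0], [-0.7, -1.5], [-0.2, -1.3], [-1.8, -1.3], [-0.8, -0.5], [-1.5, -1.1], [-0.9, 1.1], [-1.2, -2.2], [-0.9, 0.9]]
tin [0.485 0.196 0.095] case -0.043 0.206
bearing [ 0.643 -0.119  0.018] case 0.012 -0.142
oil [ 0.595 -0.486  0.17 ] case -0.143 -0.478
```

>>> carry_out(moves=[0, 0, -6, 10, 0, 0, -12, 20, -4, -3.5, -12, 30, -8, -7, -12, 40, -12, -10.5, -12, 50, -16, -14, -12, 60, -20, -17.5, -12, 70, -24, -21, -12, 80], gripper=0, force=20)

```text
time: 1.1
eef_pos: [0.3203, 0.296, 0.3585]
ee_rot: [2.299, 2.141, -0.0]
contact_force: [1.8, -0.4, 0.4]
opening: 0.0103
finger_force: 0.0
```

```bash
cat >> h.py <<'E'
def go(P,yaw=None,obs=True):
    "shift (cm) in tool axes and turn to reach case point P"
    p=np.load("p.npy");o=ctrl.get_obs();M=R.from_rotvec(o["ee_rot"]).as_matrix()
    d=M.T@(w(p,P)-o["eef_pos"])*100;y=np.degrees(np.arctan2(M[1,1],M[0,1])-p[2])
    c=np.array([o["eef_pos"][0]-p[0],o["eef_pos"][1]-p[1]]);a=p[2]
    print("t",round(o["time"],2),"case pos",(np.array([[np.cos(a),np.sin(a)],[-np.sin(a),np.cos(a)]])@c).round(4),o["eef_pos"][2].round(4),"yaw rel case",y.round(1),"j",o["joint_pos"].round(2),"F",o["contact_force"].round(1),"op",round(o["opening"],3))
    print("shift",d.round(2))
E
python3 -c "
from h import *
go([0,-.16,.32])"
```

```text
t 1.1 case pos [-0.1704  0.3508] 0.3585 yaw rel case -21.5 j [ 0.47 -0.22  1.76 -0.    1.6   0.54] F [ 1.8 -0.4  0.4] op 0.01
shift [-41.25  34.61   3.85]
```

>>> carry_out(moves=[-4.6, 3.9, 0, 10, -9.2, 7.7, 0, 20, -13.8, 11.5, 0, 30, -18.4, 15.4, 0, 40, -23, 19.2, 0, 50, -27.6, 23, 0, 60, -32.2, 27, 0, 70, -36.8, 30.8, 0, 80])

```text
time: 2.1
eef_pos: [0.604, -0.0915, 0.3582]
ee_rot: [-3.137, -0.162, 0.001]
contact_force: [0.5, 1.3, 0.0]
opening: 0.0004
finger_force: 0.0
```

```bash
python3 -c "
from h import *
go([0,-.16,.32])"
```

```text
t 2.1 case pos [-0.0164 -0.104 ] 0.3582 yaw rel case -101.6 j [-0.34  0.19  1.36  0.    1.59  1.12] F [0.5 1.3 0. ] op 0.0
shift [2.73 5.16 3.81]
```

>>> carry_out(moves=[1.4, 2.6, 0, 10, 2.7, 5.2, 0, 20, 2.7, 5.2, 0, 30, 2.7, 5.2, 0, 40, 2.7, 5.2, 0, 50, 2.7, 5.2, 0, 60, 2.7, 5.2, 0, 70, 2.7, 5.2, 0, 78.4])

```text
time: 3.1
eef_pos: [0.6355, -0.1384, 0.358]
ee_rot: [2.534, -1.856, -0.002]
contact_force: [-0.3, 0.7, -0.4]
opening: 0.0003
finger_force: 0.0
```

```bash
python3 - <<'E'
from h import *
import cv2
go([0,-.13,.17])
cv2.imwrite("pics/s1.png",cv2.resize(ctrl.grab_frame("scene")[80:280,200:440,::-1],(720,600),interpolation=cv2.INTER_CUBIC))
E
```

```text
t 3.1 case pos [-0.0004 -0.1582] 0.358 yaw rel case -179.9 j [-0.4   0.28  1.25  0.    1.61  2.44] F [-0.3  0.7 -0.4] op 0.0
shift [-2.81 -0.06 18.8 ]
```

View pics/s1.png

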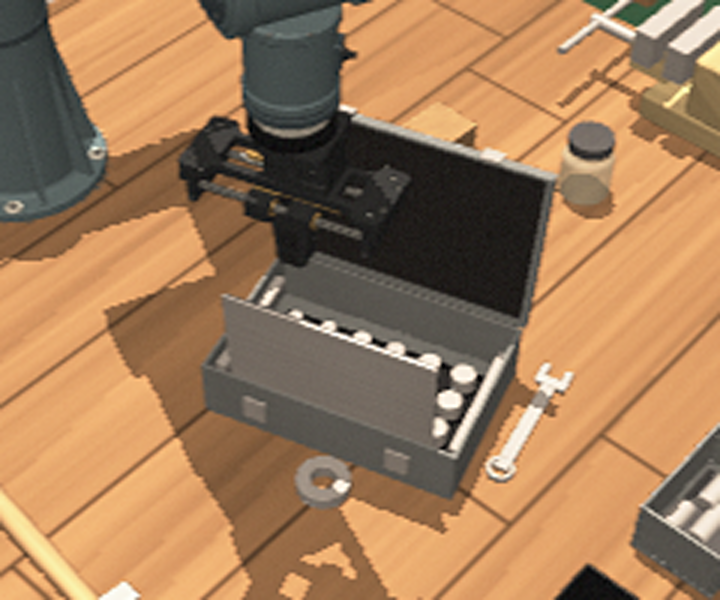

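The gripper is in front of the panel with its wide axis along the hinge, and nothing has been disturbed. Next I'll descend beside the panel and compute the push arcs.

>>> carry_out(moves=[0, 0, 4, 0, 0, 0, 8, 0, 0, 0, 12, 0, 0, 0, 15, 0, 0, 0, 17.5, 0, 0, 0, 19, 0, 0, 0, 19, 0, 0, 0, 19, 0])

```text
time: 4.15
eef_pos: [0.6363, -0.1387, 0.1699]
ee_rot: [-2.54, 1.849, -0.003]
contact_force: [-0.5, -0.3, -0.2]
opening: 0.0008
finger_force: 0.0
```

```bash
python3 - <<'E'
from h import *
go([0,-.13,.17])
y0,z0=-.158,.168
for t in np.linspace(1.7,0,18):
    y=-.094+.115*np.cos(t)-.004*np.sin(t);z=.056+.115*np.sin(t)+.004*np.cos(t)
    print(t.round(2),"dx",(-(y-y0)*100).round(1),"dz",((z0-z)*100).round(1))
E
```

```text
t 4.15 case pos [ 0.0003 -0.1588] 0.1699 yaw rel case -179.6 j [-0.4   0.41  1.46 -0.    1.27  2.43] F [-0.5 -0.3 -0.2] op 0.001
shift [-2.88  0.01 -0.01]
1.7 dx -4.5 dz -0.2
1.6 dx -5.7 dz -0.3
1.5 dx -6.8 dz -0.3
1.4 dx -8.0 dz -0.2
1.3 dx -9.1 dz 0.0
1.2 dx -10.2 dz 0.3
1.1 dx -11.3 dz 0.8
1.0 dx -12.3 dz 1.3
0.9 dx -13.2 dz 1.9
0.8 dx -14.1 dz 2.7
0.7 dx -14.9 dz 3.5
0.6 dx -15.7 dz 4.4
0.5 dx -16.3 dz 5.3
0.4 dx -16.8 dz 6.4
0.3 dx -17.3 dz 7.4
0.2 dx -17.6 dz 8.5
0.1 dx -17.8 dz 9.7
0.0 dx -17.9 dz 10.8
```

>>> carry_out(moves=[-2.5, 0, 0, 0, -4.5, 0, -0.2, 0, -5.7, 0, -0.3, 0, -6.8, 0, -0.3, 0, -8, 0, -0.2, 0, -9.1, 0, 0, 0, -10.2, 0, 0.3, 0, -11.3, 0, 0.8, 0])

```text
time: 5.15
eef_pos: [0.601, -0.0302, 0.1607]
ee_rot: [-2.539, 1.85, -0.001]
contact_force: [1.5, 0.8, 2.7]
opening: 0.0001
finger_force: 1.0
```

```bash
python3 - <<'E'
from h import *
import cv2
go([0,-.047,.16])
cv2.imwrite("pics/s2.png",cv2.resize(ctrl.grab_frame("scene")[80:280,200:440,::-1],(720,600),interpolation=cv2.INTER_CUBIC))
E
```

```text
t 5.15 case pos [-0.0008 -0.0447] 0.1607 yaw rel case -179.6 j [-0.25  0.32  1.61  0.    1.22  2.58] F [1.5 0.8 2.7] op 0.0
shift [ 0.23 -0.08  0.07]
```

View pics/s2.png

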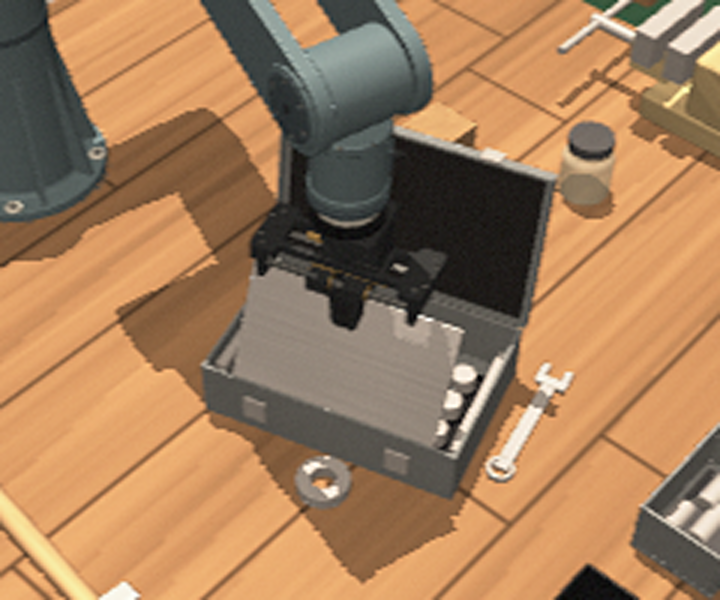

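```bash
python3 - <<'E'
from h import *
p=np.load("p.npy")
for z in(.16,.25,.3,.35,.4,.45,.5):
    q=proj("scene",np.array([.601,-.03,z]));print(z,((q-[200,80])*3).round(0), end=" ")
# lid corner top
l=lid(p,-.154,.207);print(l.round(3))
E
```

```text
0.16 [344. 320.] 0.25 [344. 260.] 0.3 [345. 223.] 0.35 [345. 185.] 0.4 [346. 144.] 0.45 [346. 101.] 0.5 [346.  56.] [0.401 0.095 0.279]
```

>>> carry_out(moves=[-1, 0, 0.5, 0, -1.9, 0, 1.1, 0, -2.8, 0, 1.9, 0, -3.6, 0, 2.7, 0, -4.4, 0, 3.6, 0, -4.4, 0, 3.6, 0, -4.4, 0, 3.6, 0, -4.4, 0, 3.6, 0])

```text
time: 6.2
eef_pos: [0.5876, 0.0107, 0.1249]
ee_rot: [-2.539, 1.85, -0.0]
contact_force: [-0.6, -0.3, 0.1]
opening: 0.0006
finger_force: 0.0
```

```bash
python3 - <<'E'
from h import *
import cv2
go([0,.004,.12])
a=cv2.resize(ctrl.grab_frame("scene")[80:280,200:440,::-1],(480,400),interpolation=cv2.INTER_CUBIC)
b=cv2.convertScaleAbs(cv2.resize(ctrl.grab_frame("top")[135:295,225:385,::-1],(320,320),interpolation=cv2.INTER_CUBIC),alpha=1.6)
b=cv2.copyMakeBorder(b,0,80,0,0,cv2.BORDER_CONSTANT)
cv2.imwrite("pics/s3.png",cv2.hconcat([a,b]))
E
```

```text
t 6.2 case pos [-0.0012 -0.0016] 0.1249 yaw rel case -179.6 j [-0.18  0.33  1.67 -0.    1.14  2.65] F [-0.6 -0.3  0.1] op 0.001
shift [-0.56 -0.13  0.49]
```

View pics/s3.png

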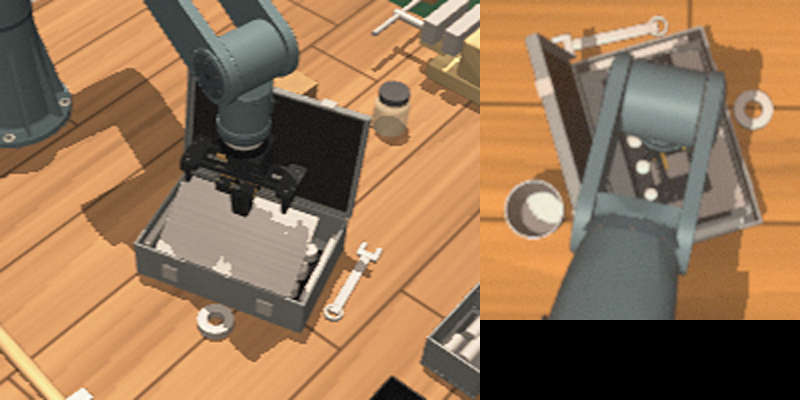

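>>> carry_out(moves=[-0.6, 0, 0.9, 0, -1.1, 0, 2, 0, -1.6, 0, 3, 0, -1.9, 0, 4.1, 0, -2.1, 0, 5.1, 0, -2.2, 0, 5.8, 0, -2.2, 0, 6.2, 0, -2.2, 0, 6.4, 0])

```text
time: 7.3
eef_pos: [0.5805, 0.0319, 0.0604]
ee_rot: [2.539, -1.85, -0.001]
contact_force: [-1.6, 0.6, 2.4]
opening: 0.0003
finger_force: 1.3
```

```bash
python3 -c "
from h import *
go([0,.02,.06])"
```

```text
t 7.3 case pos [-0.0017  0.0207] 0.0604 yaw rel case -179.6 j [-0.15  0.41  1.71  0.    1.02  2.68] F [-1.6  0.6  2.4] op 0.0
shift [ 0.07 -0.16  0.04]
```

Contact is still light at z = 60.4 mm. I'll press a few mm more to seat the panel, then back off upward.

>>> carry_out(moves=[0, 0, 0.1, 0, 0, 0, 0.2, 0, 0, 0, 0.3, 0, 0, 0, 0.3, 0, 0, 0, 0.3, 0, 0, 0, 0.3, 0, 0, 0, 0.3, 0, 0, 0, 0.3, 0])

```text
time: 8.3
eef_pos: [0.5807, 0.0319, 0.0602]
ee_rot: [2.539, -1.849, -0.001]
contact_force: [-11.1, 1.2, 19.2]
opening: 0.0004
finger_force: 9.9
```

>>> carry_out(moves=[0, 0, -2, 0, 0, 0, -6, 0, 0, 0, -12, 0, 0, 0, -18, 0, 0, 0, -24, 0, 0, 0, -27, 0, 0, 0, -30, 0, 0, 0, -30, 0])

```text
time: 9.3
eef_pos: [0.582, 0.0316, 0.3611]
ee_rot: [-2.537, 1.848, -0.009]
contact_force: [-0.0, -0.1, -0.1]
opening: 0.0006
finger_force: 0.0
```

```bash
python3 - <<'E'
from h import *
import cv2
go([0,.24,.36])
a=cv2.resize(ctrl.grab_frame("scene")[100:270,240:420,::-1],(630,595),interpolation=cv2.INTER_CUBIC)
cv2.imwrite("pics/s4.png",a)
E
```

```text
t 9.3 case pos [-0.0004  0.02  ] 0.3611 yaw rel case -179.6 j [-0.15  0.12  1.43 -0.    1.58  2.68] F [-0.  -0.1 -0.1] op 0.001
shift [-22.    -0.18   0.05]
```

View pics/s4.png

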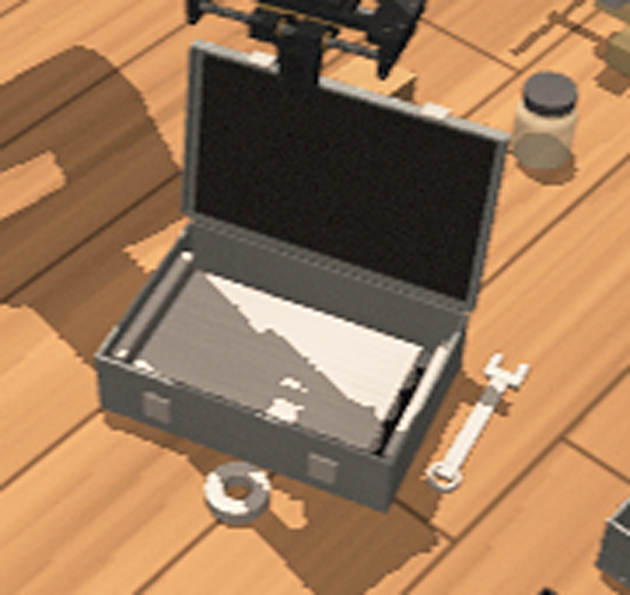

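The panel lies flat. Next I'll fly over the lid and turn the wrist back half a turn to stay within the joint 6 range.

>>> carry_out(moves=[-3, 0, 0, -10, -6, 0, 0, -20, -9, 0, 0, -30, -12, 0, 0, -40, -15, 0, 0, -50, -18, 0, 0, -60, -18, 0, 0, -70, -18, 0, 0, -80])

```text
time: 10.35
eef_pos: [0.5246, 0.2036, 0.3553]
ee_rot: [3.133, 0.226, -0.005]
contact_force: [-0.3, 0.3, -0.1]
opening: 0.0003
finger_force: 0.0
```

>>> carry_out(moves=[0, 0, 0, -10, 0, 0, 0, -20, 0, 0, 0, -30, 0, 0, 0, -40, 0, 0, 0, -50, 0, 0, 0, -60, 0, 0, 0, -70, 0, 0, 0, -80])

```text
time: 11.35
eef_pos: [0.5248, 0.203, 0.3553]
ee_rot: [-2.255, -2.185, 0.005]
contact_force: [-0.7, -0.6, -0.7]
opening: 0.0005
finger_force: 0.0
```

>>> carry_out(moves=[0, 0, 0, -10, 0, 0, 0, -20, 0, 0, 0, -20, 0, 0, 2, -20, 0, 0, 4, -20, 0, 0, 6, -20, 0, 0, 8, -20, 0, 0, 10, -20])

```text
time: 12.35
eef_pos: [0.525, 0.2031, 0.2559]
ee_rot: [-1.855, -2.534, 0.002]
contact_force: [0.3, -0.2, -0.3]
opening: 0.0005
finger_force: 0.0
```

```bash
python3 - <<'E'
from h import *
go([0,.2,.26])
r=.18;y0,z0=.2,.26
for t in np.arange(1.72,-.01,-.08):
    print(t.round(2),"dx",((.1-r*np.cos(t)+.005*np.sin(t)+.009-y0)*100).round(1),"dz",((z0-(.075+r*np.sin(t)+.005*np.cos(t)))*100).round(1))
E
```

```text
t 12.35 case pos [-0.0032  0.2007] 0.2559 yaw rel case 0.1 j [ 0.16  0.14  1.62 -0.    1.38 -0.15] F [ 0.3 -0.2 -0.3] op 0.001
shift [-0.07  0.32 -0.41]
1.72 dx -5.9 dz 0.8
1.64 dx -7.4 dz 0.6
1.56 dx -8.8 dz 0.5
1.48 dx -10.2 dz 0.5
1.4 dx -11.7 dz 0.7
1.32 dx -13.1 dz 0.9
1.24 dx -14.5 dz 1.3
1.16 dx -15.8 dz 1.8
1.08 dx -17.1 dz 2.4
1.0 dx -18.4 dz 3.1
0.92 dx -19.6 dz 3.9
0.84 dx -20.7 dz 4.8
0.76 dx -21.8 dz 5.7
0.68 dx -22.8 dz 6.8
0.6 dx -23.7 dz 7.9
0.52 dx -24.5 dz 9.1
0.44 dx -25.2 dz 10.4
0.36 dx -25.8 dz 11.7
0.28 dx -26.3 dz 13.0
0.2 dx -26.6 dz 14.4
0.12 dx -26.9 dz 15.8
0.04 dx -27.1 dz 17.3
```

>>> carry_out(moves=[-3, 0, 0.2, 0, -5, 0, 0.4, 0, -6.2, 0, 0.3, 0, -7.4, 0, 0.2, 0, -8.8, 0, 0.1, 0, -10.2, 0, 0.1, 0, -11.7, 0, 0.3, 0, -13.1, 0, 0.5, 0])

```text
time: 13.35
eef_pos: [0.5661, 0.0775, 0.2527]
ee_rot: [1.85, 2.539, 0.0]
contact_force: [-2.2, 3.6, -1.9]
opening: 0.0006
finger_force: 1.7
```

```bash
python3 - <<'E'
from h import *
import cv2
go([0,.069,.251])
a=cv2.resize(ctrl.grab_frame("scene")[80:280,200:440,::-1],(720,600),interpolation=cv2.INTER_CUBIC)
cv2.imwrite("pics/s5.png",a)
E
```

```text
t 13.35 case pos [-0.0017  0.0685] 0.2527 yaw rel case 0.4 j [-0.07  0.16  1.6  -0.    1.38 -0.38] F [-2.2  3.6 -1.9] op 0.001
shift [0.04 0.17 0.17]
```

View pics/s5.png

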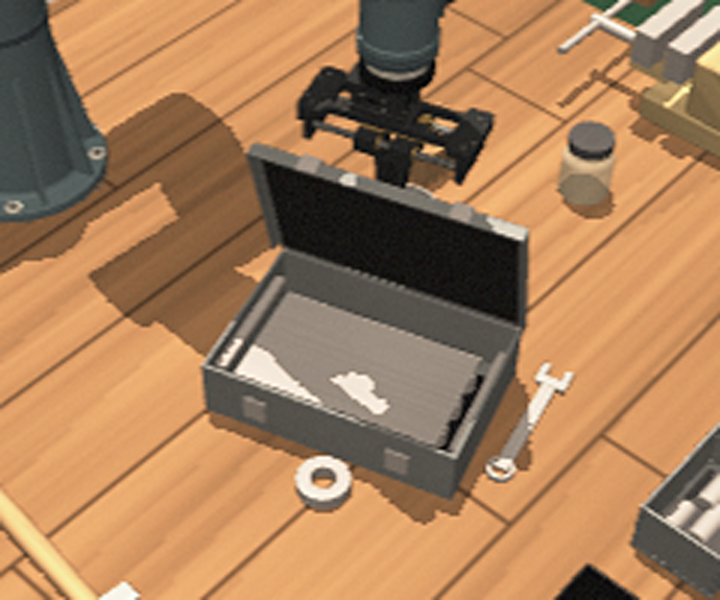

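The lid is following at about 1.3 rad, with the finger on its outer face and the panel still flat. I'll continue along the arc.

>>> carry_out(moves=[-1.4, 0, 0.4, 0, -2.7, 0, 0.9, 0, -4, 0, 1.5, 0, -5.3, 0, 2.2, 0, -6.5, 0, 3, 0, -7.6, 0, 3.9, 0, -8.7, 0, 4.8, 0, -9.7, 0, 5.9, 0])

```text
time: 14.4
eef_pos: [0.5957, -0.0145, 0.193]
ee_rot: [1.85, 2.539, -0.0]
contact_force: [-1.3, 0.4, 2.5]
opening: 0.0005
finger_force: 1.0
```

>>> carry_out(moves=[-0.9, 0, 1.1, 0, -1.7, 0, 2.3, 0, -2.4, 0, 3.6, 0, -3, 0, 4.9, 0, -3.5, 0, 6.2, 0, -3.8, 0, 7.4, 0, -4, 0, 8.4, 0, -4.1, 0, 9.3, 0])

```text
time: 15.4
eef_pos: [0.6081, -0.0529, 0.1001]
ee_rot: [1.849, 2.539, -0.0]
contact_force: [-0.5, -1.3, 1.8]
opening: 0.0004
finger_force: 0.6
```

```bash
python3 -c "
from h import *
go([0,-.071,.08])"
```

```text
t 15.4 case pos [-0.0008 -0.0685] 0.1001 yaw rel case 0.4 j [-0.28  0.41  1.62 -0.    1.11 -0.59] F [-0.5 -1.3  1.8] op 0.0
shift [-0.25  0.08  2.01]
```

Now I'll press down slowly the last 20 mm, plus a small preload.

>>> carry_out(moves=[0, 0, 0.5, 0, -0.1, 0, 1, 0, -0.1, 0, 1.4, 0, -0.1, 0, 1.7, 0, -0.1, 0, 2, 0, -0.1, 0, 2.1, 0, -0.1, 0, 2.2, 0, -0.1, 0, 2.2, 0])

```text
time: 16.4
eef_pos: [0.6086, -0.0539, 0.0803]
ee_rot: [1.849, 2.539, -0.0]
contact_force: [-5.0, 0.8, 11.7]
opening: 0.0007
finger_force: 5.9
```

>>> carry_out(moves=[0, 0, 0.1, 0, 0, 0, 0.1, 0, 0, 0, 0.1, 0, 0, 0, 0, 0, 0, 0, -1, 0, 0, 0, -4, 0, 0, 0, -10, 0, 0, 0, -15, 0])

```text
time: 17.4
eef_pos: [0.6085, -0.0537, 0.231]
ee_rot: [1.849, 2.539, 0.001]
contact_force: [0.8, 0.5, 1.0]
opening: 0.0004
finger_force: 0.0
```

```bash
python3 - <<'E'
from h import *
import cv2
go([0,0,.2])
a=cv2.resize(ctrl.grab_frame("scene")[80:280,200:440,::-1],(720,600),interpolation=cv2.INTER_CUBIC)
cv2.imwrite("pics/s6.png",a)
E
```

```text
t 17.4 case pos [-0.0007 -0.0693] 0.231 yaw rel case 0.4 j [-0.28  0.27  1.52  0.    1.35 -0.59] F [0.8 0.5 1. ] op 0.0
shift [6.93 0.11 3.09]
```

View pics/s6.png

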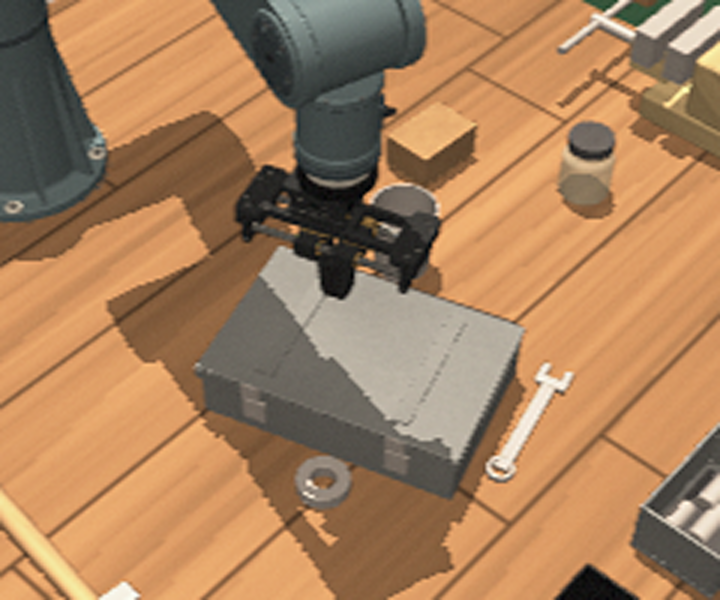

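The lid is fully shut, the bystanders haven't moved, and the arm is clear.

```bash
python3 -c "
from plant import ctrl
print(ctrl.job_done())"
```

```text
the job is handed in; nothing more can be done
None
```

I pushed the panel flat and then pushed the lid fully shut over it. The bystanders in view looked unmoved, and I handed the job in at about 17 s; no verdict came back.

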